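Index the tasting carousel to bring the tall glass under the tap

ROBOT

A 6-joint arm with a two-finger parallel gripper is mounted at the origin on the work surface. World frame = base frame: x ahead of the robot, y to its left, z up, the work surface at z = 0. Lengths are in m, angles in degrees, forces in N, time in s.
With the tool pointing down it reaches from about 0.35 to 0.875 m from the base axis. Payload 4.2 kg.
Tool frame: the origin (TCP) lies midway between the tips of the shut fingers; the grasp point (between the pads) lies 19 mm behind it; z points along the fingers, y is the line along which they close (so a half turn about z gives the same grasp; the last joint's range is limited). The gripper opens to 87 mm and grips with 3 to 60 N. Pads are 19 mm wide; open, the fingers measure 117 mm over their backs; the gripper's body (75 mm by 190 mm) begins 51 mm behind the grasp point.
Start: joints at [-56.459, 22.042, 0.453, 0, -68.411, -14.817], TCP at [0.201, -0.592, 0.223] pointing down, gripper open.
Joint ranges: [-179.83, 179.83], [-69.29, 118.12], [-61.27, 80.66], [-181.25, 117.63], [-171.15, -9.14], [-177.46, 177.46]. Speed limits (degrees/s): [159.86, 159.86, 180, 180, 180, 180].

INTERFACE

Orientations are given as a 3x3 rotation matrix whose columns are the frame's x, y, z axes.
In Python, from station import r, cams gives the robot as it stands.
- The arm moves only by the tool play_rows, never from a script. Its argument "commands" is text: rows parted by semicolons, each of 6 numbers parted by spaces: the shift along the world's x, y, z normalised to -1 to 1, where 1 is 30 mm, then the turn, a rotation vector about the world's x, y, z normalised to -1 to 1, where 1 is 0.15 rad. A call has 1 to 20 rows; each row shifts and turns the commanded pose from where the row before left it; what a row does not reach is not made up. A row lasts 1/10 s, in which the tool goes at most 50 mm and 8.59 degrees, less where a joint would pass 70% of its speed; a pose out of reach is approached as far as the arm can. A call with a number of a shift or a turn outside -1 to 1 is refused whole. A call with a gripper value outside its range is refused whole. "grip" is the finger opening in mm, from 0 to 87, set as the call begins (left out, the last holds). The fingers move at their own pace and stop on an object; the grip force is fixed at half the most. Time passes only in rows, so rows that do not move let the fingers close. It gives the time, the measured TCP pose, the force, the opening and the grip force at its end, in the units of the state.
- r.sense(): the state, without advancing time (a new reading comes with each control period).
- cams.capture(name): name is "scene" or "top" or "wrist"; returns (picture, depth): 420x560x3 uint8, blue, green, red; 420x560 float32, m along the optical axis (not along the pixel's ray), 0 where there is no reading.
- cams.camera_info(name): a dict with "mtx" (3x3 intrinsics, pixels), "R" (3x3) and "t" (3): a world point X has camera coordinates R X + t. Camera axes: x right, y down, z forward; pixel columns grow to the right and rows downward; lengths in m; the calibration is good to about 2 mm. A picture is of the moment at which its call begins: read the wrist's pose just before it. camera_info takes no time and is no camera call; for the wrist camera it gives the pose at the moment of the call.
- r.finish_job(): hands the job in; it is judged then, once.
The state is a dict: "time_s": time; "joints": joint angles; "joint_velocities": joint speeds; "effort": joint torques, N m; "tcp_pos": TCP position; "ee_rot": TCP orientation; "wrist_force": force on the tool from outside, world axes, zero at the start; "moment": the same for the moment, N m; "gripper_width": opening from 0.0 (shut) to 1.0 (fully open); "gripper_force": force on a finger pad.
Only numpy, scipy, OpenCV 4.12 (cv2) and the standard library are available. Lean on these libraries where they do the work, as an engineer would, in place of code of your own. Each camera call takes 0.05 s, during which the arm holds its last target. There are 200 camera calls.

TASK

Pump the carousel's slanted lever handle back and forth, so that the ratchet turns the carousel place by place, until the one tall glass stands right under the tap's nozzle; then let go. Turn it by the lever alone: do not touch the carousel or its cups, and leave everything else on the counter where it is.

Things in the scene. Friction and masses are not known exactly. Their poses are not given: they have to be found in the camera images.
- stand: Fixed steel stand; origin on the counter at the carousel's vertical axis; its -x is the operator's side, turned 0.8 to 1.2 rad counter-clockwise from the robot's. It carries the platter, the lever, a wire rack above the lever, and the pour tap: a steel column 22 mm across, 210 mm tall, 178 mm from the axis, 0.50 rad counter-clockwise from the stand's +x, like the nozzle.
- rack_front (a point): Middle of the wire rack's front rod (10 mm thick, 245 mm above the counter, along the stand's y, 340 mm long), at x = -215 mm of the stand. The rack runs level from here 245 mm toward +x, on two posts at its ends; it covers the lever handle, so a hand pointing straight down hits it: come in below this rod from the -x side, leaning along the handle.
- carousel: Dark wooden platter, radius 141 mm, top 67 mm above the counter; origin on its axis at counter height. 16 places 0.393 rad (22.5 deg) apart on a circle of 115 mm radius: 15 clear cups 37 mm across, 36 mm tall, and one tall glass 41 mm across, 62 mm tall, all fixed. Hub friction (0.8 N m) holds it where it is left. Not to be touched.
- tall_glass (a point): Centre of the tall glass's rim, 129 mm above the counter, 115 mm from the carousel's axis. It starts about 2.6 to 5.4 places short of the tap (it has to come round counter-clockwise, seen from above).
- tap_nozzle (a point): Lower end of the tap's downward brass nozzle (12 mm across), 142 mm above the counter, 115 mm from the carousel's axis. The tall glass has to stand under it.
- lever (a joint): Lever angle, 0 to 0.53 rad, counter-clockwise from above; at 0.265 it points along the stand's -x. Growing drives: a pawl turns the platter counter-clockwise; at the 0.53 stop a place is exactly under the tap. Back to 0.10 or less it clicks over one tooth, the platter stays. One place a stroke (the first 0.3 to 1.4). Starts 0.05 to 0.48, stays where left; about 5 N to drive.
- lever_grip (a point): Grip point on the axis of the lever's handle, 208 mm from the stand's axis, 100 mm above the counter. The handle is a straight round pale wooden bar, 22 mm in diameter, leaning outward from the carousel 0.61 rad (35 deg) from vertical; it runs from 50 mm below this point (along the bar) to its free upper end 35 mm above. Below it a 14 mm steel shank, then the flat lever.
- jigger: Loose steel double-cone jigger, 44 mm across, 80 mm tall, standing left of the carousel; origin at its foot. Leave alone.
- coasters: Loose stack of cork coasters, 90 mm across, 25 mm tall, on the counter between robot and carousel. Leave alone.
- bottle: Loose amber bottle, 72 mm across, 220 mm tall, left. Leave alone.
- syrup_jar: Loose jar, 68 mm across, 95 mm tall, left near the robot. Leave alone.
- card_stack: Loose stack of blank cards, 85 x 55 x 22 mm, right. Leave alone.
- vase: Loose white ceramic vase, 110 mm across, 200 mm tall, far right. Leave alone.

How it is judged (in metres and radians):
At the end, for the whole second after the job is handed in: The tall glass stands under the tap's nozzle, centred within 10 mm seen from above, and the carousel is at rest (horizontal distance between tall_glass and tap_nozzle below 0.01 m and angular speed of carousel below 0.05 rad/s); the robot touches nothing.
It fails at once if the carousel or its cups were touched: it is turned by the lever alone (contact force between any of the fingers, the arm and carousel above 1 N).
It fails at once if something else on the counter was shifted by more than 30 mm (distance of any of jigger, coasters, bottle, syrup_jar, card_stack, vase from where it was at the start of the episode above 0.03 m).
It also fails if it takes over 67 s, if anything falls off the work surface, if the arm or the gripper's body presses on something with over 40 N, if the wrist force passes 120 N, or if a joint passes its speed limit or range.

## Working session

There is one attempt and no reset: what is moved stays moved. The work goes in short steps, Python scripts to look and compute and a tool call to move; the robot and the scene stay as the last step left them, time stands still between calls to the robot, and variables do not carry over. Pictures are saved under pics/ and viewed, at most 10 in all, crops included, and the job is handed in when it is done.

Besides the shell and the picture viewer there is one more tool, called after "Request:" as name(argument=value, ...), one argument or row to a line, values as JSON. play_rows: Moves the arm, as the interface text tells. Scaled input: -1 to 1 covers 30 mm each way for a shift and 0.15 rad each way for a turn. Its arguments: {"type":"object","properties":{"commands":{"type":"string"},"grip":{"type":"number"}},"required":["commands"]}

```bash
ls; mkdir -p pics
python3 - <<'E'
from station import r,cams
import cv2,numpy as np
for n in("scene","top"):
    p,d=cams.capture(n); cv2.imwrite(f"pics/{n}0.png",p); np.savez(f"{n}0.npz",p=p,d=d,**cams.camera_info(n))
    i=cams.camera_info(n); print(n,-i["R"].T@i["t"],i["R"][2])
print(r.sense())
E
```

```text
pics
scene [1.28935354 0.51018522 1.25821176] [-0.54050943 -0.36034322 -0.76026464]
top [ 0.37962369 -0.02442272  1.62392288] [ 0.09307964  0.01173909 -0.99558946]
{'time_s': 0.1, 'joints': array([-5.64588486e+01,  2.20879625e+01,  3.89885589e-01, -2.19709466e-02,
       -6.84103107e+01, -1.48164557e+01]), 'joint_velocities': array([-0.01120114, -0.0747654 ,  0.19835625,  0.19085273, -0.00321547,
        0.03642659]), 'effort': array([-3.89915249e-04, -3.91689241e+01,  1.87934661e+01,  4.23189238e+00,
        1.34468341e-02, -7.49779451e-05]), 'tcp_pos': array([ 0.20048198, -0.59143733,  0.22157627]), 'ee_rot': array([[-9.47117341e-01, -3.20886556e-01, -7.48037887e-04],
       [-3.20887398e-01,  9.47115691e-01,  1.77372041e-03],
       [ 1.39315387e-04,  1.91995729e-03, -9.99998147e-01]]), 'wrist_force': array([-0.19833494, -0.12782343,  0.78834075]), 'moment': array([-0.00520965, -0.02371584,  0.01903422]), 'gripper_force': 0.0, 'gripper_width': 0.9967239602366594}
```

View pics/scene0.png

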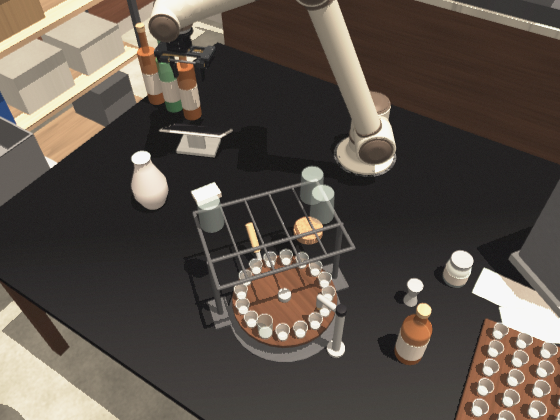

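View pics/top0.png

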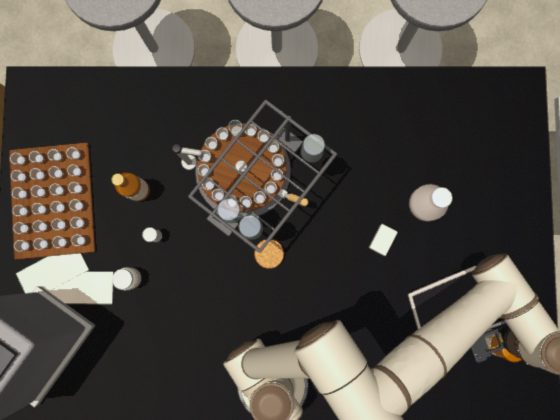

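The top view shows the platter centred near (241,167), the lever handle near (293,199), the tap at about (185,155), and the coasters at (268,254). The rack is slanted, with front corners at about (335,155) and (262,248). Three glasses are on or near it, at (228,209), (250,227) and (313,148). Next I'll measure these.

```bash
cat > h.py <<'E'
import numpy as np,cv2
def load(n):
    z=np.load(n); p,d,K,R,t=[z[k] for k in("p","d","mtx","R","t")]
    v,u=np.mgrid[:420,:560]; c=np.stack([(u-K[0,2])/K[0,0]*d,(v-K[1,2])/K[1,1]*d,d],-1)
    return p,d,(c-t)@R,K,R,t
def proj(X,K,R,t):
    c=np.atleast_2d(X)@R.T+t; q=c@K.T; return q[:,:2]/q[:,2:]
def ray(uv,z,K,R,t):
    C=-R.T@t; a=R.T@np.linalg.solve(K,[uv[0],uv[1],1]); return C+a*(z-C[2])/a[2]
E
python3 - <<'E'
from h import *
from scipy.optimize import least_squares
p,d,W,K,R,t=load("top0.npz")
print("centre guess",ray((241,167),.067,K,R,t))
for n,uv in dict(g1=(228,209),g2=(250,227),g3=(313,148),coast=(268,254),tap=(178,149),handle=(293,199),jig=(152,235),card=(383,240)).items():
    u,v=uv; w=W[v-6:v+7,u-6:u+7].reshape(-1,3); w=w[np.isfinite(w).all(1)&(w[:,2]>-.1)]
    print(n,W[v,u].round(3),"zrange",np.percentile(w[:,2],[5,50,95]).round(3))
# rack points z~.245
m=(abs(W[...,2]-.245)<.012)&(d>0); m[:90]=0;m[260:]=0;m[:,:170]=0;m[:,350:]=0
print(m.sum()); q=W[m][:,:2].astype(np.float32)
print(cv2.minAreaRect(q))
# platter colour
m2=(abs(W[...,2]-.067)<.006)&(d>0); m2[:90]=0;m2[260:]=0;m2[:,:170]=0;m2[:,350:]=0
q2=W[m2][:,:2].astype(np.float32);print(cv2.minEnclosingCircle(q2),m2.sum())
im=cv2.resize(p[85:275,160:350],None,fx=3.1,fy=3.1,interpolation=cv2.INTER_CUBIC)
cv2.imwrite("pics/top_crop.png",im)
E
```

```text
centre guess [0.67768593 0.10220024 0.067     ]
g1 [0.517 0.113 0.333] zrange [0.329 0.334 0.339]
g2 [0.471 0.056 0.332] zrange [0.33  0.334 0.339]
g3 [ 0.676 -0.106  0.337] zrange [0.329 0.334 0.339]
coast [0.407 0.017 0.02 ] zrange [0.017 0.023 0.033]
tap [0.701 0.27  0.215] zrange [-0.003  0.193  0.213]
handle [ 0.574 -0.06   0.093] zrange [-0.006  0.073  0.25 ]
jig [0.463 0.374 0.075] zrange [-0.     0.078  0.084]
card [ 0.453 -0.347  0.021] zrange [0.015 0.021 0.027]
2576
((0.6224109530448914, 0.028042778372764587), (0.25595661997795105, 0.3548979163169861), 52.46154022216797)
((0.6699963212013245, 0.10045907646417618), 0.18259841203689575) 3586
```

View pics/top_crop.png

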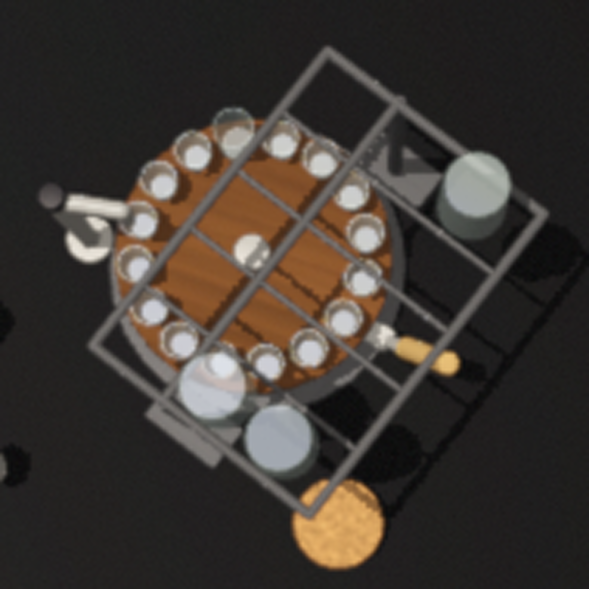

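The crop shows the tall glass at crop (236,132), about 3 places clockwise of the tap. The handle runs from (395,343) to (455,365), and three inverted glasses stand on top of the rack, up to z≈0.334. Next I'll get the angles.

Run:
```python
from h import *
p,d,W,K,R,t=load("top0.npz")
c=lambda a,b:(160+a/3.1-.3,85+b/3.1-.3)
A=np.array([.6785,.1015]); psi=np.radians(52.46)
# refine yaw/axis via rack pixels near front rod & tap
fr=[ray(c(*q),.245,K,R,t)[:2] for q in((545,212),(310,513),(328,50),(92,345))]
fr=np.array(fr); print("rack corners",fr.round(4)); e=fr[0]-fr[1]; print("front rod yaw",np.degrees(np.arctan2(-e[0],e[1]))%180, np.linalg.norm(e))
e=fr[1]-fr[3];print("side yaw",np.degrees(np.arctan2(e[1],e[0]))%180)
cups=[(140,218),(160,181),(193,150),(282,138),(321,158),(352,190),(366,232),(362,278),(344,320),(310,350),(267,362),(182,341),(151,309),(136,265)]
P=np.array([ray(c(*q),.10,K,R,t)[:2] for q in cups]); 
s=np.linalg.lstsq(np.c_[2*P,np.ones(len(P))],(P**2).sum(1),rcond=None)[0]; print("cup circle",s[:2],np.sqrt(s[2]+s[:2]@s[:2]))
ang=lambda q:np.arctan2(*(np.array(q)[:2]-A)[::-1])
print("cup phase",np.unwrap([ang(q) for q in P],period=np.pi/8).round(3)%(np.pi/8))
g=ray(c(236,130),.129,K,R,t); print("glass",g,np.hypot(*(g[:2]-A)),ang(g),"places short",(psi+.5-ang(g))/(np.pi/8))
hsv=cv2.cvtColor(p,cv2.COLOR_BGR2HSV)
m=(hsv[...,0]>10)&(hsv[...,0]<25)&(hsv[...,2]>140)&(W[...,2]>.06)&(W[...,2]<.14)
m[:185]=0;m[210:]=0;m[:,:280]=0;m[:,315:]=0
q=W[m];print(m.sum(),q.min(0),q.max(0)); mu=q.mean(0);print(mu,ang(mu),np.hypot(*(mu[:2]-A)))
print("lever angle",(ang(mu)-(psi-np.pi)+.265))
uu,s,vt=np.linalg.svd(q-mu);print("axis",vt[0])
```

```text
rack corners [[ 0.6833 -0.1743]
 [ 0.4136  0.0342]
 [ 0.832   0.0209]
 [ 0.5622  0.2295]]
front rod yaw 52.2991399132041 0.3408582262978286
side yaw 52.750681624025006
cup circle [0.67778787 0.10024493] 0.1150008874833185
cup phase [0.12590275 0.14490275 0.13790275 0.12390275 0.13190275 0.13490275
 0.14090275 0.12990275 0.13090275 0.14090275 0.15590275 0.16690275
 0.16890275 0.15190275]
glass [0.78972294 0.11416728 0.129     ] 0.11194195927150201 0.11340229643376155 places short 3.316018523724229
104 [ 0.55229757 -0.10145619  0.0601041 ] [ 0.61957266 -0.02010133  0.13898763]
[ 0.57339349 -0.07154921  0.10299928] -2.1166241162563706 0.20246828446000403
lever angle 0.3743688117371974
axis [-0.35841538 -0.58508841  0.72746819]
```

```bash
cat > g.py <<'E'
import numpy as np
from scipy.spatial.transform import Rotation as Ro
A=np.array([.678,.101,0]); psi=.9156
def pose(th,back=0,tilt=.66):
    """TCP pos & R gripping handle at lever angle th, backed off along the bar"""
    f=psi+np.pi+th-.265; o=np.array([np.cos(f),np.sin(f),0]); Z=np.array([0,0,1.])
    z=-(np.sin(tilt)*o+np.cos(tilt)*Z); y=np.array([o[1],-o[0],0]); R=np.c_[np.cross(y,z),y,z]
    u=np.sin(.61)*o+np.cos(.61)*Z
    return A+.208*o+.1*Z+back*u+.019*z,R
def delta(s,p,R,n):
    print("target",p.round(4)); dr=Ro.from_matrix(R@s["ee_rot"].T).as_rotvec(); 
    print("total shift mm",(1e3*(p-s["tcp_pos"])).round(1),"rv",dr.round(4)); print(n,"rows of",((p-s["tcp_pos"])/.03/n).round(3),(dr/.15/n).round(3))
E
python3 - <<'E'
from g import *; from station import r,cams
s=r.sense(); p,R=pose(.37,.16); print(R.round(3)); delta(s,p,R,20)
i=cams.camera_info("wrist"); C=-i["R"].T@i["t"]; print("wristcam in tool",s["ee_rot"].T@(C-s["tcp_pos"]))
from h import *
p,d,W,K,R,t=load("top0.npz"); print(W[203,425],W[197,442])
E
```

```text
[[-0.413 -0.852  0.321]
 [-0.673  0.523  0.523]
 [-0.613  0.    -0.79 ]]
target [ 0.5274 -0.1445  0.2161]
total shift mm [326.9 446.9  -5.4] rv [ 0.4185 -0.5273  0.6675]
20 rows of [ 0.545  0.745 -0.009] [ 0.139 -0.176  0.223]
wristcam in tool [ 0.06666719 -0.00050111 -0.16108421]
[ 0.55674357 -0.44742924  0.14381963] [ 0.56709501 -0.47932697  0.20147646]
```

Request:
play_rows(
  commands="0.5 0.7 0.1 0.14 -0.176 0.223;0.5 0.7 0.1 0.14 -0.176 0.223;0.5 0.7 0.1 0.14 -0.176 0.223;0.5 0.7 0.1 0.14 -0.176 0.223;0.5 0.7 0.1 0.14 -0.176 0.223;0.5 0.7 0.1 0.14 -0.176 0.223;0.5 0.7 0.1 0.14 -0.176 0.223;0.5 0.7 0.1 0.14 -0.176 0.223;0.5 0.7 0.1 0.14 -0.176 0.223;0.5 0.7 0.1 0.14 -0.176 0.223",
  grip=60,
)

```text
time_s: 1.1
tcp_pos: [0.351, -0.3808, 0.2523]
ee_rot: [[-0.75, -0.624, 0.22], [-0.576, 0.779, 0.247], [-0.326, 0.059, -0.944]]
wrist_force: [0.5, 0.5, 0.3]
gripper_width: 0.692
gripper_force: 0.0
```

Run:
```python
from g import *; from station import r,cams
s=r.sense(); print(s["joints"].round(1),s["time_s"]); p,R=pose(.37,.14); delta(s,p,R,12)
```

```text
[-41.9  12.9  -3.2 -20.  -74.9  -4.5] 1.1
target [ 0.5334 -0.1347  0.1997]
total shift mm [182.4 246.  -52.6] rv [ 0.2081 -0.2616  0.3322]
12 rows of [ 0.507  0.683 -0.146] [ 0.116 -0.145  0.185]
```

Request:
play_rows(
  commands="0.5 0.68 -0.15 0.116 -0.145 0.185;0.5 0.68 -0.15 0.116 -0.145 0.185;0.5 0.68 -0.15 0.116 -0.145 0.185;0.5 0.68 -0.15 0.116 -0.145 0.185;0.5 0.68 -0.15 0.116 -0.145 0.185;0.5 0.68 -0.15 0.116 -0.145 0.185;0.5 0.68 -0.15 0.116 -0.145 0.185;0.5 0.68 -0.15 0.116 -0.145 0.185;0.5 0.68 -0.15 0.116 -0.145 0.185;0.5 0.68 -0.15 0.116 -0.145 0.185;0.5 0.68 -0.15 0.116 -0.145 0.185;0.5 0.68 -0.15 0.116 -0.145 0.185;0 0 0 0 0 0;0 0 0 0 0 0",
)

```text
time_s: 2.5
tcp_pos: [0.5303, -0.137, 0.198]
ee_rot: [[-0.415, -0.852, 0.319], [-0.674, 0.523, 0.522], [-0.611, 0.001, -0.791]]
wrist_force: [-0.7, -0.4, -0.3]
gripper_width: 0.691
gripper_force: 0.0
```

Run:
```python
from g import *; from h import *; from station import r,cams
s=r.sense(); print(s["joints"].round(1),s["time_s"]); p,R=pose(.37,.14); delta(s,p,R,1)
i=cams.camera_info("wrist"); p,d=cams.capture("wrist"); np.savez("w0.npz",p=p,d=d,**i)
K,Rr,t=i["mtx"],i["R"],i["t"]
for th,c in((.30,(255,0,0)),(.37,(0,255,0)),(.44,(0,0,255))):
    f=psi+np.pi+th-.265; o=np.array([np.cos(f),np.sin(f),0]); Z=np.array([0,0,1.]); u=np.sin(.61)*o+np.cos(.61)*Z; g=A+.208*o+.1*Z
    q=proj(np.array([g-.05*u,g+.035*u]),K,Rr,t).round().astype(int); cv2.line(p,q[0].tolist(),q[1].tolist(),c,1); print(th,q.tolist())
cv2.imwrite("pics/w0.png",p)
```

```text
[-21.2  16.8  -6.1 -41.2 -66.    6.7] 2.5
target [ 0.5334 -0.1347  0.1997]
total shift mm [3.1 2.3 1.7] rv [ 0.0011 -0.0024  0.0002]
1 rows of [0.102 0.077 0.058] [ 0.007 -0.016  0.001]
0.3 [[292, 188], [300, 215]]
0.37 [[279, 187], [279, 214]]
0.44 [[266, 188], [257, 215]]
```

View pics/w0.png

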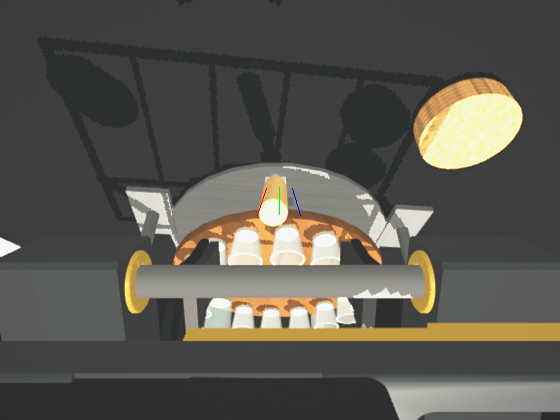

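The handle's free end is at (273,212). The 0.37 prediction was (279,214), so the lever is at about 0.39. I'll check what the grey bar at row 283 is.

Run:
```python
from g import *; from h import *; from station import r
p,d,W,K,R,t=load("w0.npz"); s=r.sense()
for q in((273,212),(280,283),(200,283),(380,283),(138,280),(422,280),(60,300),(230,310),(350,335),(300,360)):
    w=W[q[1],q[0]]; print(q,d[q[1],q[0]].round(3),"world",w.round(3),"tool",(s["ee_rot"].T@(w-s["tcp_pos"])).round(3))
o=-np.array([np.cos(psi),np.sin(psi),0]); y=np.array([-np.sin(psi),np.cos(psi),0])
print("rod",proj(np.array([A+.215*o+[0,0,.245]+k*y for k in(-.17,0,.17)]),K,R,t))
print("fingertips",proj(np.array([s["tcp_pos"]+s["ee_rot"]@[0,k,0] for k in(-.03,.03)]),K,R,t))
```

```text
(273, 212) 0.258 world [ 0.562 -0.095  0.126] tool [ 0.002 -0.005  0.089]
(280, 283) 0.081 world [ 0.49  -0.204  0.248] tool [ 0.031 -0.001 -0.086]
(200, 283) 0.082 world [ 0.507 -0.213  0.247] tool [ 0.031 -0.019 -0.086]
(380, 283) 0.08 world [ 0.47  -0.192  0.248] tool [ 0.031  0.023 -0.087]
(138, 280) 0.082 world [ 0.519 -0.221  0.247] tool [ 0.031 -0.034 -0.085]
(422, 280) 0.082 world [ 0.462 -0.186  0.247] tool [ 0.032  0.033 -0.086]
(60, 300) 0.076 world [ 0.53  -0.231  0.253] tool [ 0.03  -0.049 -0.092]
(230, 310) 0.517 world [0.776 0.12  0.083] tool [-0.205 -0.074  0.304]
(350, 335) 0.072 world [ 0.477 -0.198  0.26 ] tool [ 0.025  0.014 -0.097]
(300, 360) 0.063 world [ 0.483 -0.208  0.267] tool [ 0.026  0.003 -0.106]
rod [[ -0.76431022 387.09298167]
 [318.63241788 393.14314723]
 [595.19949775 398.38201311]]
fingertips [[220.41069763 261.93532521]
 [341.19942607 261.80066266]]
```

Run:
```python
from g import *; from station import r
s=r.sense(); p,R=pose(.392,0); delta(s,p,R,10)
```

```text
target [ 0.579  -0.0686  0.085 ]
total shift mm [  48.7   68.8 -113.4] rv [ 0.0015 -0.0017  0.0228]
10 rows of [ 0.162  0.229 -0.378] [ 0.001 -0.001  0.015]
```

Request:
play_rows(
  commands="0.16 0.23 -0.38 0 0 0.015;0.16 0.23 -0.38 0 0 0.015;0.16 0.23 -0.38 0 0 0.015;0.16 0.23 -0.38 0 0 0.015;0.16 0.23 -0.38 0 0 0.015;0.16 0.23 -0.38 0 0 0.015;0.16 0.23 -0.38 0 0 0.015;0.16 0.23 -0.38 0 0 0.015;0.16 0.23 -0.38 0 0 0.015;0.16 0.23 -0.38 0 0 0.015;0 0 0 0 0 0;0 0 0 0 0 0",
)

```text
time_s: 3.75
tcp_pos: [0.5787, -0.068, 0.0842]
ee_rot: [[-0.399, -0.864, 0.308], [-0.683, 0.504, 0.529], [-0.612, 0.001, -0.791]]
wrist_force: [-0.6, 0.4, -1.1]
gripper_width: 0.69
gripper_force: 0.0
```

Run:
```python
from g import *; from h import *; from station import r,cams
s=r.sense(); print(s["joints"].round(1),s["time_s"],s["wrist_force"]); p,R=pose(.392,0); delta(s,p,R,1)
p,d=cams.capture("wrist"); cv2.imwrite("pics/w1.png",p)
```

```text
[-13.7  26.3  -9.3 -47.2 -53.1  12.4] 3.75 [-0.60707758  0.44148569 -1.10069422]
target [ 0.579  -0.0686  0.085 ]
total shift mm [ 0.4 -0.6  0.8] rv [ 0.0011 -0.0014 -0.0003]
1 rows of [ 0.012 -0.019  0.025] [ 0.007 -0.009 -0.002]
```

View pics/w1.png

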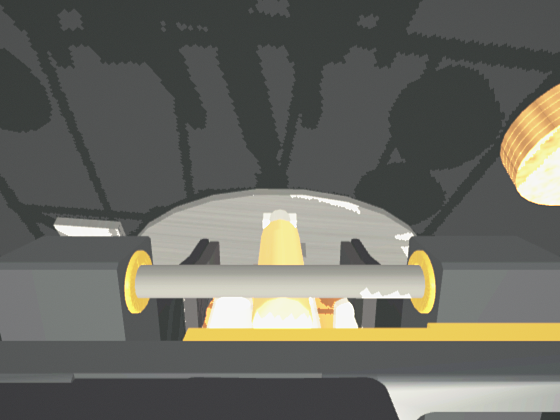

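The bar is centred between the fingers at about (280,250). I'll close to a loose cage and drive along the arc.

```bash
cat >> g.py <<'E'
def rows(a,b,n):
    T=[pose(x)[0] for x in np.linspace(a,b,n+1)]
    print(f"{a}->{b}: z-turn {(b-a)/n/.15:.3f}"); print([tuple(float(x) for x in ((T[k+1]-T[k])/.03)[:2].round(2)) for k in range(n)])
E
python3 -c "
from g import *
rows(.392,.56,5)
rows(.56,.04,13)
rows(.04,.56,13)"
```

```text
0.392->0.56: z-turn 0.224
[(0.19, -0.11), (0.2, -0.1), (0.2, -0.09), (0.2, -0.09), (0.2, -0.08)]
0.56->0.04: z-turn -0.267
[(-0.24, 0.1), (-0.24, 0.11), (-0.23, 0.12), (-0.23, 0.13), (-0.22, 0.13), (-0.22, 0.14), (-0.21, 0.15), (-0.21, 0.16), (-0.2, 0.17), (-0.19, 0.18), (-0.19, 0.18), (-0.18, 0.19), (-0.17, 0.2)]
0.04->0.56: z-turn 0.267
[(0.17, -0.2), (0.18, -0.19), (0.19, -0.18), (0.19, -0.18), (0.2, -0.17), (0.21, -0.16), (0.21, -0.15), (0.22, -0.14), (0.22, -0.13), (0.23, -0.13), (0.23, -0.12), (0.24, -0.11), (0.24, -0.1)]
```

Request:
play_rows(
  commands="0 0 0 0 0 0;0 0 0 0 0 0;0 0 0 0 0 0;0 0 0 0 0 0;0 0 0 0 0 0;0 0 0 0 0 0",
  grip=27,
)

```text
time_s: 4.4
tcp_pos: [0.5786, -0.0681, 0.0846]
ee_rot: [[-0.399, -0.864, 0.309], [-0.683, 0.504, 0.529], [-0.612, 0.0, -0.791]]
wrist_force: [-0.2, -0.4, 0.3]
gripper_width: 0.323
gripper_force: 0.0
```

Request:
play_rows(
  commands="0.19 -0.11 0 0 0 0.224;0.20 -0.10 0 0 0 0.224;0.20 -0.09 0 0 0 0.224;0.20 -0.09 0 0 0 0.224;0.20 -0.08 0 0 0 0.224;0 0 0 0 0 0;0 0 0 0 0 0",
)

```text
time_s: 5.1
tcp_pos: [0.6063, -0.0814, 0.0839]
ee_rot: [[-0.279, -0.937, 0.209], [-0.739, 0.349, 0.576], [-0.613, 0.006, -0.79]]
wrist_force: [-9.3, 1.7, 3.3]
gripper_width: 0.313
gripper_force: 4.0
```

```bash
cat > look.py <<'E'
import sys
from g import *; from h import *; from station import r,cams
s=r.sense(); print("t",s["time_s"],"F",s["wrist_force"].round(1))
v=s["tcp_pos"]-A; print("tool lever angle",(np.arctan2(v[1],v[0])-(psi-np.pi)+.265), "radius",np.hypot(*v[:2]))
p,d=cams.capture("top"); i=cams.camera_info("top"); K,Rr,t=i["mtx"],i["R"],i["t"]
f=psi+.5
im=cv2.resize(p[85:275,160:350],None,fx=3.1,fy=3.1,interpolation=cv2.INTER_CUBIC)
for k in range(6):
    a=f-k*np.pi/8; q=(proj(A+[.115*np.cos(a),.115*np.sin(a),.129],K,Rr,t)[0]-[160,85]+.3)*3.1; cv2.circle(im,q.astype(int).tolist(),4,(0,255,0),1)
    hs=None
cv2.imwrite(sys.argv[1],im)
E
python3 look.py pics/t1.png
```

```text
t 5.1 F [-9.3  1.7  3.3]
tool lever angle 0.5454648505353411 radius 0.19602039456595297
```

View pics/t1.png

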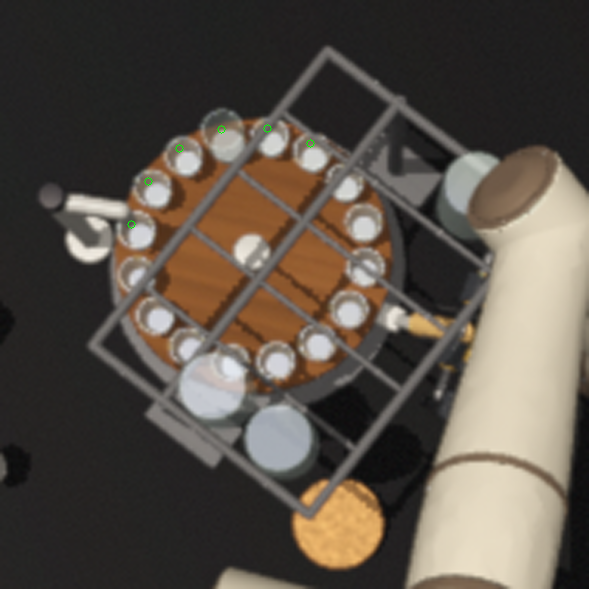

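The tall glass is now at crop (224,131), almost exactly 3 places short of the tap. I'll confirm the lever is at its stop with a small extra push.

Request:
play_rows(
  commands="0.12 -0.05 0 0 0 0;0.12 -0.05 0 0 0 0;0 0 0 0 0 0;0 0 0 0 0 0",
)

```text
time_s: 5.55
tcp_pos: [0.606, -0.0811, 0.0836]
ee_rot: [[-0.281, -0.94, 0.193], [-0.737, 0.341, 0.584], [-0.615, 0.022, -0.788]]
wrist_force: [-22.7, 3.9, 11.5]
gripper_width: 0.315
gripper_force: 11.5
```

Request:
play_rows(
  commands="-0.24 0.1 0 0 0 0;-0.24 0.1 0 0 0 -0.267;-0.24 0.11 0 0 0 -0.267;-0.23 0.12 0 0 0 -0.267;-0.23 0.13 0 0 0 -0.267;-0.22 0.13 0 0 0 -0.267;-0.22 0.14 0 0 0 -0.267;-0.21 0.15 0 0 0 -0.267;-0.21 0.16 0 0 0 -0.267;-0.2 0.17 0 0 0 -0.267;-0.19 0.18 0 0 0 -0.267;-0.19 0.18 0 0 0 -0.267;-0.18 0.19 0 0 0 -0.267;-0.17 0.2 0 0 0 -0.267;0 0 0 0 0 0;0 0 0 0 0 0",
)

```text
time_s: 7.15
tcp_pos: [0.5279, -0.0238, 0.085]
ee_rot: [[-0.608, -0.637, 0.473], [-0.505, 0.771, 0.389], [-0.613, -0.002, -0.79]]
wrist_force: [0.3, -0.3, -0.6]
gripper_width: 0.308
gripper_force: 0.0
```

Run:
```python
from g import *; from station import r
s=r.sense(); print(s["joints"].round(1)); delta(s,*pose(.04),1)
v=s["tcp_pos"]-A; print((np.arctan2(v[1],v[0])-(psi-np.pi)+.265))
```

```text
[ -7.2  16.9 -24.  -54.1 -33.4  -0.7]
target [ 0.5266 -0.0241  0.085 ]
total shift mm [-1.3 -0.3 -0. ] rv [ 0.0019  0.001  -0.0004]
1 rows of [-0.043 -0.011 -0.001] [ 0.013  0.007 -0.003]
0.04297212309261045
```

Request:
play_rows(
  commands="0.17 -0.2 0 0 0 0.267;0.18 -0.19 0 0 0 0.267;0.19 -0.18 0 0 0 0.267;0.19 -0.18 0 0 0 0.267;0.2 -0.17 0 0 0 0.267;0.21 -0.16 0 0 0 0.267;0.21 -0.15 0 0 0 0.267;0.22 -0.14 0 0 0 0.267;0.22 -0.13 0 0 0 0.267;0.23 -0.13 0 0 0 0.267;0.23 -0.12 0 0 0 0.267;0.24 -0.11 0 0 0 0.267;0.24 -0.1 0 0 0 0.267;0.12 -0.05 0 0 0 0;0 0 0 0 0 0;0 0 0 0 0 0",
)

```text
time_s: 8.75
tcp_pos: [0.6061, -0.0812, 0.0837]
ee_rot: [[-0.28, -0.939, 0.201], [-0.737, 0.345, 0.581], [-0.615, 0.015, -0.789]]
wrist_force: [-13.9, 4.1, 7.3]
gripper_width: 0.315
gripper_force: 7.1
```

```bash
python3 look.py pics/t2.png
```

```text
t 8.75 F [-13.9   4.1   7.3]
tool lever angle 0.5445106737282496 radius 0.19586717256762995
```

View pics/t2.png

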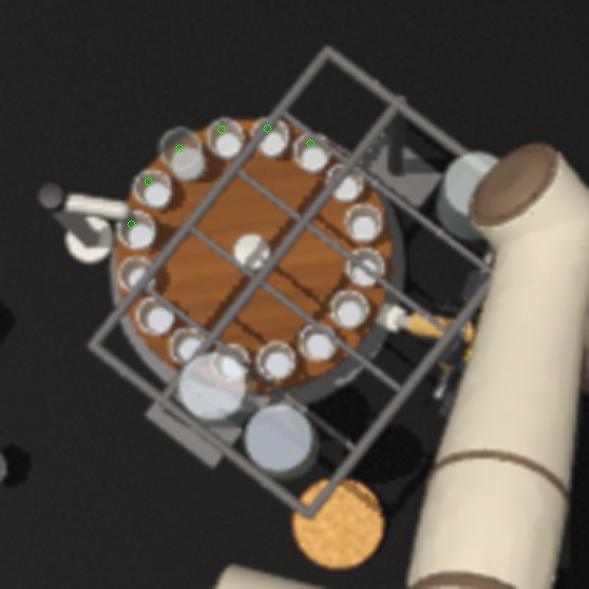

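The tall glass advanced one place and is now at (181,152), two places short. Two more full strokes.

Request:
play_rows(
  commands="-0.12 0.05 0 0 0 0;-0.24 0.1 0 0 0 -0.267;-0.24 0.11 0 0 0 -0.267;-0.23 0.12 0 0 0 -0.267;-0.23 0.13 0 0 0 -0.267;-0.22 0.13 0 0 0 -0.267;-0.22 0.14 0 0 0 -0.267;-0.21 0.15 0 0 0 -0.267;-0.21 0.16 0 0 0 -0.267;-0.2 0.17 0 0 0 -0.267;-0.19 0.18 0 0 0 -0.267;-0.19 0.18 0 0 0 -0.267;-0.18 0.19 0 0 0 -0.267;-0.17 0.2 0 0 0 -0.267;0 0 0 0 0 0;0 0 0 0 0 0",
)

```text
time_s: 10.4
tcp_pos: [0.5275, -0.0239, 0.0848]
ee_rot: [[-0.609, -0.637, 0.472], [-0.504, 0.771, 0.39], [-0.612, -0.001, -0.791]]
wrist_force: [0.7, -0.9, -0.3]
gripper_width: 0.306
gripper_force: 0.0
```

Request:
play_rows(
  commands="0.17 -0.2 0 0 0 0.267;0.18 -0.19 0 0 0 0.267;0.19 -0.18 0 0 0 0.267;0.19 -0.18 0 0 0 0.267;0.2 -0.17 0 0 0 0.267;0.21 -0.16 0 0 0 0.267;0.21 -0.15 0 0 0 0.267;0.22 -0.14 0 0 0 0.267;0.22 -0.13 0 0 0 0.267;0.23 -0.13 0 0 0 0.267;0.23 -0.12 0 0 0 0.267;0.24 -0.11 0 0 0 0.267;0.24 -0.1 0 0 0 0.267;0.12 -0.05 0 0 0 0;0 0 0 0 0 0;0 0 0 0 0 0",
)

```text
time_s: 12.0
tcp_pos: [0.606, -0.0814, 0.0837]
ee_rot: [[-0.281, -0.939, 0.201], [-0.737, 0.345, 0.581], [-0.614, 0.015, -0.789]]
wrist_force: [-13.6, 3.5, 7.9]
gripper_width: 0.313
gripper_force: 6.9
```

Request:
play_rows(
  commands="-0.12 0.05 0 0 0 0;-0.24 0.1 0 0 0 -0.267;-0.24 0.11 0 0 0 -0.267;-0.23 0.12 0 0 0 -0.267;-0.23 0.13 0 0 0 -0.267;-0.22 0.13 0 0 0 -0.267;-0.22 0.14 0 0 0 -0.267;-0.21 0.15 0 0 0 -0.267;-0.21 0.16 0 0 0 -0.267;-0.2 0.17 0 0 0 -0.267;-0.19 0.18 0 0 0 -0.267;-0.19 0.18 0 0 0 -0.267;-0.18 0.19 0 0 0 -0.267;-0.17 0.2 0 0 0 -0.267;0 0 0 0 0 0;0 0 0 0 0 0",
)

```text
time_s: 13.6
tcp_pos: [0.5274, -0.024, 0.0847]
ee_rot: [[-0.609, -0.637, 0.472], [-0.504, 0.771, 0.39], [-0.612, -0.001, -0.791]]
wrist_force: [-0.0, -0.0, 0.5]
gripper_width: 0.312
gripper_force: 0.0
```

Request:
play_rows(
  commands="0.17 -0.2 0 0 0 0.267;0.18 -0.19 0 0 0 0.267;0.19 -0.18 0 0 0 0.267;0.19 -0.18 0 0 0 0.267;0.2 -0.17 0 0 0 0.267;0.21 -0.16 0 0 0 0.267;0.21 -0.15 0 0 0 0.267;0.22 -0.14 0 0 0 0.267;0.22 -0.13 0 0 0 0.267;0.23 -0.13 0 0 0 0.267;0.23 -0.12 0 0 0 0.267;0.24 -0.11 0 0 0 0.267;0.24 -0.1 0 0 0 0.267;0.12 -0.05 0 0 0 0;0 0 0 0 0 0;0 0 0 0 0 0",
)

```text
time_s: 15.2
tcp_pos: [0.606, -0.0815, 0.0837]
ee_rot: [[-0.281, -0.939, 0.201], [-0.737, 0.345, 0.581], [-0.614, 0.015, -0.789]]
wrist_force: [-12.8, 3.8, 6.3]
gripper_width: 0.314
gripper_force: 6.8
```

```bash
python3 look.py pics/t3.png
```

```text
t 15.2 F [-12.8   3.8   6.3]
tool lever angle 0.5444475186731904 radius 0.19620927741845046
```

View pics/t3.png

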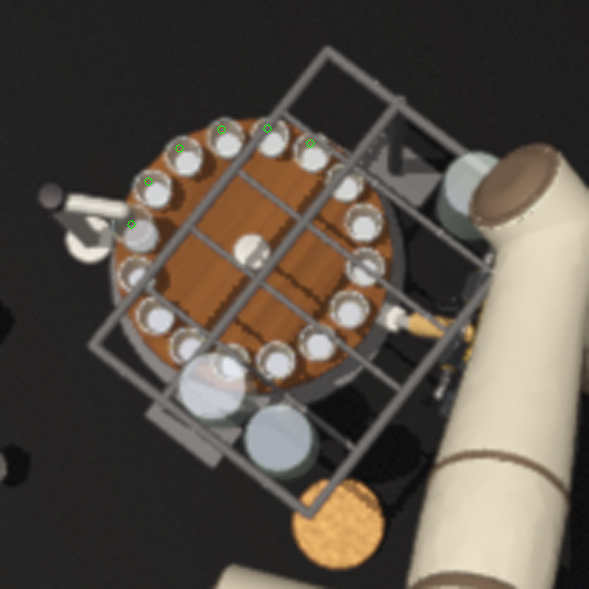

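The tall glass now stands at (138,228), under the nozzle. I'll ease off, open the fingers and withdraw along the handle.

Request:
play_rows(
  commands="-0.15 0.06 0 0 0 0;-0.15 0.06 0 0 0 0;0 0 0 0 0 0;0 0 0 0 0 0;0 0 0 0 0 0;0 0 0 0 0 0;0 0 0 0 0 0",
  grip=55,
)

```text
time_s: 15.95
tcp_pos: [0.6031, -0.0802, 0.0845]
ee_rot: [[-0.279, -0.936, 0.216], [-0.74, 0.353, 0.573], [-0.612, 0.0, -0.791]]
wrist_force: [-0.7, -0.4, 0.3]
gripper_width: 0.627
gripper_force: 0.0
```

Request:
play_rows(
  commands="-0.11 -0.265 0.41 0 0 0;-0.11 -0.265 0.41 0 0 0;-0.11 -0.265 0.41 0 0 0;-0.11 -0.265 0.41 0 0 0;-0.11 -0.265 0.41 0 0 0;-0.11 -0.265 0.41 0 0 0;-0.11 -0.265 0.41 0 0 0;-0.11 -0.265 0.41 0 0 0;-0.11 -0.265 0.41 0 0 0;-0.11 -0.265 0.41 0 0 0;0 0 0 0 0 0;0 0 0 0 0 0;0 0 0 0 0 0",
)

```text
time_s: 17.25
tcp_pos: [0.5697, -0.1591, 0.2068]
ee_rot: [[-0.28, -0.936, 0.215], [-0.739, 0.353, 0.574], [-0.612, 0.002, -0.79]]
wrist_force: [-0.7, -0.2, 0.6]
gripper_width: 0.632
gripper_force: 0.0
```

```bash
python3 look.py pics/t4.png
```

```text
t 17.25 F [-0.7 -0.2  0.6]
tool lever angle 0.5256242000999042 radius 0.28176032538713053
```

View pics/t4.png

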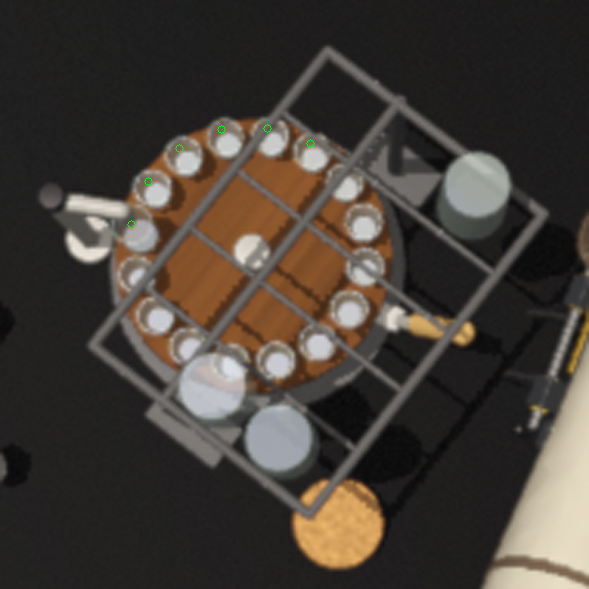

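The hand is clear of the handle, the tall glass at (138,228) is under the nozzle, and nothing else has moved. Handing in.

```bash
python3 -c "
from station import r
print(r.finish_job())"
```

```text
the job is handed in; nothing more can be done
None
```

The job is handed in: the tall glass stands under the tap's nozzle after one part stroke and three full strokes, and the hand let go of the lever and pulled clear at about 17 s; the hand-in returned no verdict.

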